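Present the truffle dish toward the pick-up tray

ROBOT

A 7-joint arm with a two-finger parallel gripper is mounted at the origin on a cart in front of the work surface, level with it; the furniture and walls round the work are solid. World frame = base frame: x ahead of the robot, y to its left, z up, the work surface at z = 0. Lengths are in m, angles in degrees, forces in N, time in s.
With the tool pointing down it reaches from about 0.425 to 0.975 m from the base axis. Payload 16.7 kg.
Tool frame: the origin (TCP) lies between the finger pads; the fingertips stand 11 mm ahead of it and the grasp point (between the pads) lies 8 mm behind it; z points along the fingers, x is the direction in which the jaws open and shut, and the axes are right-handed (so a half turn about z gives the same grasp; the last joint's range is limited). The gripper opens to 85 mm and grips with 20 to 120 N. Pads are 22 mm wide; open, the fingers measure 114 mm over their backs; the gripper's body (76 mm by 85 mm) begins 54 mm behind the grasp point. The pads swing forward as they close: fully open they stand 13 mm farther back than shut.
Start: joints at [68.211, 24.414, 4.234, 92.017, -1.954, 63.644, -3.845], TCP at [0.154, -0.657, 0.242] pointing down, gripper open.
Joint ranges: [-163.25, 163.25], [-28.42, 122.38], [-70.27, 78.77], [12.13, 141.07], [-58.53, 238.53], [9.26, 117.41], [-156.51, 156.51]. Speed limits (degrees/s): [108.29, 108.29, 136.94, 136.94, 172.46, 172.46, 172.46].

INTERFACE

Orientations are given as [roll, pitch, yaw] about the fixed x, y, z axes, in that order (R = Rz(yaw) Ry(pitch) Rx(roll)).
In Python, from station import arm gives the robot as it stands.
- The arm moves only by the shell command python3 -m jog 'ROWS'. ROWS is JSON, a list of rows, each an object with "xyz": the shift along the tool's x, y, z in cm, a list of three; "turn": the turn, a rotation vector about the tool's x, y, z in rad, a list of three; "fingers": the closure, from -1 (fully open) to 1 (shut). In form: [{"xyz": [dx, dy, dz], "turn": [ax, ay, az], "fingers": fingers}, ...]. A call has exactly 8 rows; each row is the pose to reach, as a shift and turn from the pose commanded when the call began, along the tool's axes at that moment; what a row does not reach only later rows make up. A row lasts 1/8 s, in which the tool goes at most 62.5 mm and 10.7 degrees, less where a joint would pass 70% of its speed; a pose out of reach is approached as far as the arm can. A call with a gripper value outside its range is refused whole. The fingers move at their own pace and stop on an object; the grip force is fixed at half the most. Time passes only in rows, so rows that repeat a pose let the fingers close, or fill a call up. It gives the time, the measured TCP pose, the force and the opening at its end, in the units of the state.
- arm.get_obs(): the state, without advancing time (a new reading comes with each control period).
- arm.camera(name): name is "scene" or "top" or "wrist"; returns a dict with "image" (480x640x3 uint8, blue, green, red), "z_map" (480x640 float32, m along the optical axis (not along the pixel's ray), 0 where there is no reading), "K" (3x3 intrinsics, pixels), "camera_from_world" (4x4, takes a point from world to camera coordinates). Camera axes: x right, y up, looking along -z (the intrinsics and any distortion apply to the point x, -y, -z); pixel columns grow to the right and rows downward; lengths in m; the calibration is good to about 2 mm. A picture is of the moment at which its call begins.
- arm.finish_job(): hands the job in, once; it reports no verdict.
Trained networks look in the newest picture that a camera, given by its name, has taken for a name from the list of things; names that differ only in an ending like _2 or _b are one class to them, and where a whole thing is asked for, a point or a joint stands for the part that bears it (a point fixed in the world has none). Each returns a list of dicts, best first, with "score" (0 to 1); they miss things now and then, are a little off and sometimes report something else, mostly with a low value. They report only what shows in the picture. A call takes as long as a camera call.
- arm.recognise(name, camera): "bbox" ([left, top, right, bottom] in pixels, round what is visible of it).
The state is a dict: "t": time; "joints": joint angles; "qd": joint speeds; "tau": joint torques, N m; "tcp_pos": TCP position; "eef_rot": TCP orientation; "contact_force": force on the tool from outside, world axes, zero at the start; "ft_torque": the same for the moment, N m; "width": opening from 0.0 (shut) to 1.0 (fully open).
Only numpy, scipy, OpenCV 4.12 (cv2) and the standard library are available. Lean on these libraries where they do the work, as an engineer would, in place of code of your own. Each camera call takes 0.05 s, during which the arm holds its last target. There are 200 camera calls.

TASK

The round steel dish carries one loose truffle. Take the dish by the black grip of its arched handle, lift it straight up, 10 to 20 cm clear of the freezer top, and only then turn it in the air, about a quarter turn, until its flat tongue points at the middle of the shallow steel tray. Keep the dish level and above the spot where it stood, keep the truffle untouched in the middle of the dish throughout and everything else undisturbed; finish while still holding the dish up there, steady.

Things in the scene. Friction and masses are not known exactly. Their poses are not given: they have to be found in the camera images.
- dish: loose round shallow steel dish, 167 mm across, rim 21 mm high, 250 g. Origin: centre of its underside; z up; +x along its flat steel tongue (to 152 mm from the centre, 32 mm wide), which at the start points toward the robot within 20 degrees. Hollow: flat 24 mm across, then rising at 6 degrees, from 50 mm off centre at 16. A wire arch in its y-z plane, rim to rim, carries the black grip.
- dish_grip (a point): middle of the dish's black grip bar, 105 mm above the dish's underside and straight over its centre. The bar is 84 mm long along the dish's y, 12 mm thick along the dish's x, 18 mm high; its flat faces look along the dish's +x and -x.
- dish_middle (a point): centre of the hollow's flat floor, 8 mm above the dish's underside.
- truffle_center (a point): centre of the round dark brown truffle, a loose rigid ball 34 mm in diameter, about 30 g, resting in the middle of the dish (its top 42 mm above the dish's underside). It rolls freely.
- tray: the shallow flat rectangular steel tray, 265 mm long and 170 mm wide, 12 mm high, long side pointing away from the robot. Origin: centre of its underside. It stands at the left or at the right of the dish, changing places with the food pan from start to start.
- pan: deep open steel food pan, 163 x 177 mm, 70 mm high, on the other flank of the dish from the tray; origin at the centre of its underside. Leave alone.
- jar: spice jar with a red cap, 47 mm across, 97 mm high, behind the dish; origin at the centre of its underside. Leave alone.
- mill: small grey mill, 44 mm across, 90 mm high, behind the dish; origin at the centre of its underside. Leave alone.
- tin: low tin, 75 mm across, 58 mm high, behind the dish; origin at the centre of its underside. Leave alone.
- timer: white kitchen timer with a red dial, 69 mm across, 44 mm high, front right; origin at the centre of its underside. Leave alone.
- spoon: steel spoon 188 mm long, 38 mm wide, 15 mm high, lying front left; origin at the centre of its underside. Leave alone.

How it is judged:
By the outcome, as a careful person would: the job done as asked, in the order asked, and still so for the second after the job is handed in, while the arm keeps its last pose, push and grip.
It also fails if it takes over 40 s, if anything falls off the work surface, if the arm or the gripper's body presses on something with over 40 N, if the wrist force passes 120 N, or if a joint passes its speed limit or range.

## Working session

There is one attempt and no reset: what is moved stays moved. The work goes in short steps, Python scripts to look and compute and a shell command to move; the robot and the scene stay as the last step left them, time stands still between calls to the robot, and variables do not carry over. Pictures are saved under pics/ and viewed, about 8 in all and at most 12, crops included, and the job is handed in when it is done.

```bash
mkdir -p pics; ls; cat > h.py <<'E'
import numpy as np,cv2
from station import arm
from scipy.spatial.transform import Rotation as R
def cloud(c):
    z=c["z_map"];K=c["K"];v,u=np.mgrid[:480,:640]
    p=np.stack([(u-K[0,2])/K[0,0]*z,-(v-K[1,2])/K[1,1]*z,-z,np.ones_like(z)],-1)
    return (p@np.linalg.inv(c["camera_from_world"]).T)[...,:3]
def proj(c,P):
    q=c["camera_from_world"]@np.append(P,1);K=c["K"]
    return K[0,0]*q[0]/-q[2]+K[0,2],K[1,1]*-q[1]/-q[2]+K[1,2]
E
python3 - <<'E'
from h import *
o=arm.get_obs();print({k:np.round(v,3) for k,v in o.items()})
ims=[]
for n in("top","scene"):
    c=arm.camera(n);W=cloud(c);ok=c["z_map"]>0
    cv2.imwrite(f"pics/{n}0.png",c["image"]);np.savez(f"{n}0.npz",**c)
    print(n,c["K"].round(1).tolist(),np.linalg.inv(c["camera_from_world"])[:3,3].round(3))
    for t in("dish","dish_grip","truffle_center","tray","pan","jar","mill","tin","timer","spoon"):
        for d in arm.recognise(t,n)[:2]:
            l,tp,r,b=[int(round(x)) for x in d["bbox"]]
            m=W[max(tp,0):b,max(l,0):r][ok[max(tp,0):b,max(l,0):r]]
            m=m[m[:,2]>0.004]
            print(t,round(d["score"],2),[l,tp,r,b],np.median(m,0).round(3) if len(m) else None,m[:,2].max().round(3) if len(m) else None)
E
```

```text
pics
{'t': np.float64(0.0), 'joints': array([68.208, 24.449,  4.233, 92.052, -1.955, 63.644, -3.846]), 'qd': array([-0.007, -0.023, -0.08 , -0.05 , -0.007,  0.004,  0.176]), 'tau': array([-2.0000e-03, -9.4983e+01,  3.7600e+00, -4.6353e+01,  1.9000e-02,
        1.0000e-02,  0.0000e+00]), 'tcp_pos': array([ 0.154, -0.657,  0.242]), 'eef_rot': array([ 1.79995e+02,  7.30000e-02, -7.67790e+01]), 'contact_force': array([ 0.04 , -0.367, -0.221]), 'ft_torque': array([ 0.008,  0.011, -0.02 ]), 'width': np.float64(1.0)}
top [[579.7, 0.0, 323.1], [0.0, 579.7, 242.1], [0.0, 0.0, 1.0]] [0.254 0.005 1.817]
dish 0.68 [297, 233, 348, 303] [0.479 0.03  0.016] 0.122
dish_grip 0.78 [295, 234, 347, 302] [0.479 0.033 0.016] 0.122
dish_grip 0.16 [188, 203, 242, 282] [0.54  0.375 0.009] 0.025
truffle_center 0.47 [316, 256, 325, 262] [0.484 0.039 0.038] 0.099
tray 0.74 [189, 204, 245, 283] [0.533 0.371 0.009] 0.025
pan 0.61 [397, 202, 456, 265] [ 0.577 -0.297  0.037] 0.081
jar 0.83 [303, 180, 322, 205] [0.684 0.066 0.092] 0.109
mill 0.71 [257, 182, 273, 204] [0.686 0.214 0.058] 0.1
tin 0.65 [353, 180, 375, 
[... 540 characters left out ...]
6
truffle_center 0.31 [289, 179, 318, 214] [ 0.684 -0.08   0.051] 0.06
tray 0.63 [140, 283, 262, 388] [0.533 0.38  0.009] 0.018
pan 0.86 [345, 153, 416, 207] [ 0.583 -0.311  0.045] 0.076
pan 0.18 [285, 225, 376, 289] [0.483 0.039 0.016] 0.117
jar 0.89 [250, 199, 269, 240] [0.678 0.08  0.067] 0.1
jar 0.62 [201, 380, 282, 433] [0.343 0.449 0.008] 0.018
mill 0.87 [205, 237, 221, 268] [0.681 0.23  0.053] 0.092
tin 0.79 [290, 180, 317, 214] [ 0.684 -0.08   0.051] 0.06
tin 0.51 [316, 252, 327, 265] [0.487 0.042 0.034] 0.043
timer 0.73 [287, 225, 378, 287] [0.483 0.039 0.016] 0.117
timer 0.68 [457, 194, 483, 217] [ 0.337 -0.385  0.026] 0.046
spoon 0.56 [200, 381, 283, 434] [0.342 0.451 0.008] 0.018
```

View pics/top0.png

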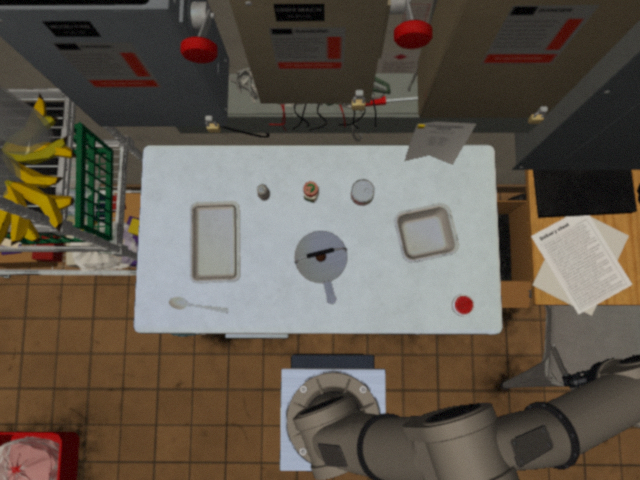

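View pics/scene0.png

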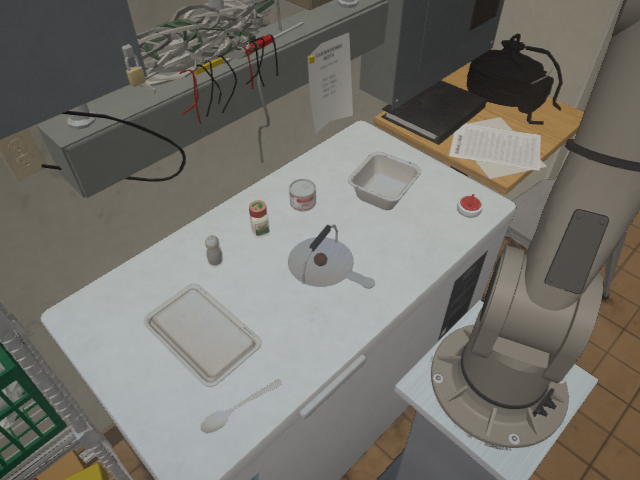

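The tray is on the left, around pixel (215,242) in the top view. The dish is at (321,257) with its tongue toward the robot, ending near (331,300), and the dark grip is at (321,253). The arm comes in from the right. Next I'll fit the dish, grip and tray precisely.

```bash
cat > m.py <<'E'
from h import *
def meas(n,c):
    W=cloud(c);ok=c["z_map"]>0;im=c["image"].astype(int)
    x,y,z=W[...,0],W[...,1],W[...,2]
    tb=ok&(x>.3)&(x<.75)&(abs(y)<.5)&(abs(z)<.03)
    z0=np.median(z[tb]);
    near=ok&(np.hypot(x-.485,y-.035)<.2)
    g=near&(z>z0+.085)&(im.max(-1)<90)
    P=W[g];r=cv2.minAreaRect((P[:,:2]*1000).astype(np.float32)) if len(P)>4 else None
    top=P[P[:,2]>np.percentile(P[:,2],50)]
    u,s,vt=np.linalg.svd(P[:,:2]-P[:,:2].mean(0));e=vt[0]*np.sign(vt[0,1])
    print(n,"z0",z0.round(4),"grip n",len(P),P.mean(0).round(4),"zmax",P[:,2].max().round(4),"rect",r,"bar normal yaw",np.degrees(np.arctan2(-e[0],e[1])).round(1))
    # steel: low points by height
    d=near&(z>z0+.008)&(z<z0+.035)
    Q=W[d][:,:2]
    ctr=np.median(Q,0)
    for _ in range(10):
        q=Q[np.hypot(*(Q-ctr).T)<.09]; ctr=np.r_[(q[:,0].min()+q[:,0].max())/2,(q[:,1].min()+q[:,1].max())/2] if _<1 else q.mean(0)
    t=Q[(np.hypot(*(Q-ctr).T)>.1)&(Q[:,0]<ctr[0])]; v=t.mean(0)-ctr
    print("  dish",ctr.round(4),"tongue n",len(t),"yaw",np.degrees(np.arctan2(v[1],v[0])).round(1))
    br=near&(z>z0+.015)&(z<z0+.06)&(im[...,2]-im[...,0]>15)&(np.hypot(x-ctr[0],y-ctr[1])<.05)
    print("  truffle n",br.sum(),W[br].mean(0).round(4))
    t=ok&(np.abs(x-.54)<.18)&(np.abs(y-.38)<.13)&(z>z0+.004)&(z<z0+.03)
    r=cv2.minAreaRect((W[t][:,:2]*1000).astype(np.float32));print("  tray",np.round(r[0],1),np.round(r[1],1),round(r[2],1))
if __name__=="__main__":
    for n in("top","scene"): meas(n,dict(np.load(n+"0.npz")))
E
python3 m.py
```

```text
top z0 0.001 grip n 126 [0.4945 0.0387 0.1125] zmax 0.1225 rect ((577.6635131835938, 32.09693908691406), (81.93014526367188, 205.03375244140625), 86.10401916503906) bar normal yaw 59.1
  dish [0.4899 0.037 ] tongue n 257 yaw -169.8
  truffle n 37 [0.4874 0.0383 0.0404]
  tray [540.  380.1] [258.9 359.9] 90.0
scene z0 -0.0006 grip n 175 [0.4889 0.0448 0.1099] zmax 0.1165 rect ((490.8307189941406, 41.44597244262695), (13.602583885192871, 83.96309661865234), 13.475183486938477) bar normal yaw 14.3
  dish [0.4885 0.0405] tongue n 176 yaw -166.0
  truffle n 107 [0.4887 0.047  0.0342]
  tray [539.7 380.6] [359.6 258.1] 0.1
```

```bash
python3 -m jog '[{"xyz":[-2.7,-4.2,0],"turn":[0,0,-0.08],"fingers":-1},{"xyz":[-5.4,-8.4,0],"turn":[0,0,-0.16],"fingers":-1},{"xyz":[-8.1,-12.5,0],"turn":[0,0,-0.24],"fingers":-1},{"xyz":[-10.8,-16.7,0],"turn":[0,0,-0.32],"fingers":-1},{"xyz":[-13.5,-20.9,0],"turn":[0,0,-0.4],"fingers":-1},{"xyz":[-16.2,-25,0],"turn":[0,0,-0.48],"fingers":-1},{"xyz":[-18.9,-29.2,0],"turn":[0,0,-0.56],"fingers":-1},{"xyz":[-21.6,-33.4,0],"turn":[0,0,-0.64],"fingers":-1}]'
cat > d.py <<'E'
import sys
from h import *
# d.py x y z yaw : delta in tool axes from measured pose
x,y,z,yaw=map(float,sys.argv[1:]);o=arm.get_obs()
r=R.from_euler("xyz",o["eef_rot"],degrees=True);g=R.from_euler("xyz",[180,0,yaw],degrees=True)
print("t",o["t"],"tcp",o["tcp_pos"].round(4),o["eef_rot"].round(2),"q",o["joints"].round(1))
print("xyz cm",(r.inv().apply(np.array([x,y,z])-o["tcp_pos"])*100).round(2),"turn",(r.inv()*g).as_rotvec().round(4))
E
python3 d.py 0.49 0.04 0.23 13.5
```

```text
t: 2.1
tcp_pos: [0.4311, -0.3692, 0.2426]
eef_rot: [180.0, -0.0, -40.0]
contact_force: [0.4, -0.9, 0.1]
width: 1.0
t 2.1 tcp [ 0.4311 -0.3692  0.2426] [ 1.800e+02 -3.000e-02 -3.997e+01] q [ 44.3  15.  -12.2 105.4   3.6  60.   -9.2]
xyz cm [-21.78 -35.15   1.25] turn [ 3.000e-04 -5.000e-04 -9.332e-01]
```

```bash
python3 -m jog '[{"xyz":[-2.9,-4.7,0],"turn":[0,0,-0.124],"fingers":-1},{"xyz":[-5.8,-9.4,0],"turn":[0,0,-0.248],"fingers":-1},{"xyz":[-8.7,-14.1,0],"turn":[0,0,-0.373],"fingers":-1},{"xyz":[-11.6,-18.8,0],"turn":[0,0,-0.497],"fingers":-1},{"xyz":[-14.5,-23.4,0.3],"turn":[0,0,-0.622],"fingers":-1},{"xyz":[-17.4,-28.1,0.6],"turn":[0,0,-0.746],"fingers":-1},{"xyz":[-20.1,-32.6,1],"turn":[0,0,-0.87],"fingers":-1},{"xyz":[-21.8,-35.2,1.2],"turn":[0,0,-0.933],"fingers":-1}]'
python3 - <<'E'
from h import *
import m
c=arm.camera("wrist");cv2.imwrite("pics/w1.png",c["image"]);np.savez("w1.npz",**c)
print(np.linalg.inv(c["camera_from_world"])[:3].round(3))
m.meas("wrist",c)
c=arm.camera("top");m.meas("top",c)
E
python3 d.py 0.49 0.04 0.23 13.5
```

```text
t: 3.1
tcp_pos: [0.4903, 0.0419, 0.2305]
eef_rot: [-180.0, -0.0, 13.6]
contact_force: [-0.1, -0.3, -0.1]
width: 0.999
[[ 0.972 -0.226 -0.066  0.473]
 [ 0.236  0.933  0.271  0.111]
 [ 0.001 -0.279  0.96   0.363]]
t 3.15 tcp [0.4904 0.0451 0.2305] [-1.7991e+02 -7.0000e-02  1.3950e+01] q [ 19.3  10.8 -35.4 114.    7.3  57.3  -5.7]
xyz cm [-0.16  0.48  0.05] turn [-0.0015 -0.0012  0.0079]Traceback (most recent call last):
  File "<stdin>", line 5, in <module>
  File "m.py", line 11, in meas
    u,s,vt=np.linalg.svd(P[:,:2]-P[:,:2].mean(0));e=vt[0]*np.sign(vt[0,1])
           ~~~~~~~~~~~~~^^^^^^^^^^^^^^^^^^^^^^^^^
    u, s, vh = gufunc(a, signature=signature)
               ~~~~~~^^^^^^^^^^^^^^^^^^^^^^^^
numpy._core._exceptions._ArrayMemoryError: Unable to allocate 34.4 GiB for an array with shape (67991, 67991) and data type float64
```

View pics/w1.png

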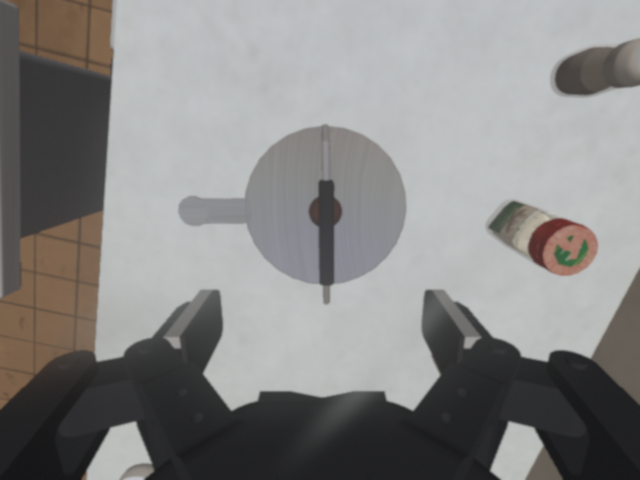

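The wrist view shows the grip bar from (327,180) to (326,284), upright in the picture and nearly midway between the jaws. The tongue points left, ending at (180,211), and the truffle is centred at (325,210). The arm was still settling in that picture, so I'll re-measure now that it has stopped.

```bash
sed -i 's/(z>z0+.085)&/(z>z0+.085)\&(z<z0+.128)\&(np.hypot(x-.49,y-.04)<.06)\&/; s/mean(0));e=/mean(0),full_matrices=False);e=/' m.py
python3 - <<'E'
from h import *
import m
for n in("wrist","wrist","top","scene"):
    c=arm.camera(n);m.meas(n,c)
np.savez("w2.npz",**arm.camera("wrist"))
E
python3 d.py 0.49 0.04 0.097 13.5
```

```text
wrist z0 0.0012 grip n 1482 [0.4924 0.0431 0.1146] zmax 0.1174 rect ((493.257568359375, 39.59918975830078), (11.511968612670898, 82.8470687866211), 14.445883750915527) bar normal yaw 14.2
  dish [0.4911 0.0431] tongue n 1239 yaw -164.1
  truffle n 129 [0.4904 0.0427 0.0375]
  tray [0. 0.] [0. 0.] 0.0
wrist z0 0.0012 grip n 1491 [0.4924 0.0432 0.1146] zmax 0.1172 rect ((493.0905456542969, 39.96790313720703), (11.502449989318848, 82.0041275024414), 13.842354774475098) bar normal yaw 14.1
  dish [0.4912 0.0432] tongue n 1219 yaw -164.0
  truffle n 131 [0.4905 0.0424 0.0377]
  tray [0. 0.] [0. 0.] 0.0
t 3.3 tcp [0.4902 0.0393 0.2303] [180.     0.    13.36] q [ 19.6  10.7 -35.  114.    7.3  57.4  -5.6]
xyz cm [ 0.   -0.07 13.33] turn [ 0.      0.0001 -0.0025]Traceback (most recent call last):
  File "<stdin>", line 4, in <module>
  File "m.py", line 10, in meas
    top=P[P[:,2]>np.percentile(P[:,2],50)]
                 ~~~~~~~~~~~~~^^^^^^^^^^^
    return _quantile_unchecked(
        a, q, axis, out, overwrite_input, method, keepdims, weights)
    return _ureduce(a,
                    func=_quantile_ureduce_func,
    ...<5 lines>...
                    overwrite_input=overwrite_input,
                    method=method)
    r = func(a, **kwargs)
    result = _quantile(arr,
                       quantiles=q,
    ...<2 lines>...
                       out=out,
                       weights=wgt)
    slices_having_nans = np.isnan(arr[-1, ...])
                                  ~~~^^^^^^^^^
IndexError: index -1 is out of bounds for axis 0 with size 0
```

```bash
python3 -m jog '[{"xyz":[0.1,-0.1,2.2],"turn":[0,0,-0.01],"fingers":-1},{"xyz":[0.2,-0.2,4.4],"turn":[0,0,-0.01],"fingers":-1},{"xyz":[0.2,-0.2,6.6],"turn":[0,0,-0.01],"fingers":-1},{"xyz":[0.2,-0.2,8.6],"turn":[0,0,-0.01],"fingers":-1},{"xyz":[0.2,-0.2,10.4],"turn":[0,0,-0.01],"fingers":-1},{"xyz":[0.2,-0.2,11.8],"turn":[0,0,-0.01],"fingers":-1},{"xyz":[0.2,-0.2,12.8],"turn":[0,0,-0.01],"fingers":-1},{"xyz":[0.2,-0.2,13.3],"turn":[0,0,-0.01],"fingers":-1}]'
python3 - <<'E'
from h import *
for n in("wrist","wrist","wrist"): c=arm.camera(n)
cv2.imwrite("pics/w3.png",c["image"])
W=cloud(c)
x,y,z=np.moveaxis(W,-1,0);im=c["image"]
E
python3 d.py 0.492 0.0415 0.097 14
```

```text
t: 4.3
tcp_pos: [0.4916, 0.0416, 0.0969]
eef_rot: [-180.0, 0.0, 13.9]
contact_force: [0.0, -0.5, 0.3]
width: 0.998
t 4.45 tcp [0.4918 0.0417 0.0975] [-1.800e+02 -1.000e-02  1.393e+01] q [ 14.8  21.6 -32.  120.6  17.   42.1 -14.1]
xyz cm [0.02 0.03 0.05] turn [-0.     -0.0001 -0.0013]
```

View pics/w3.png

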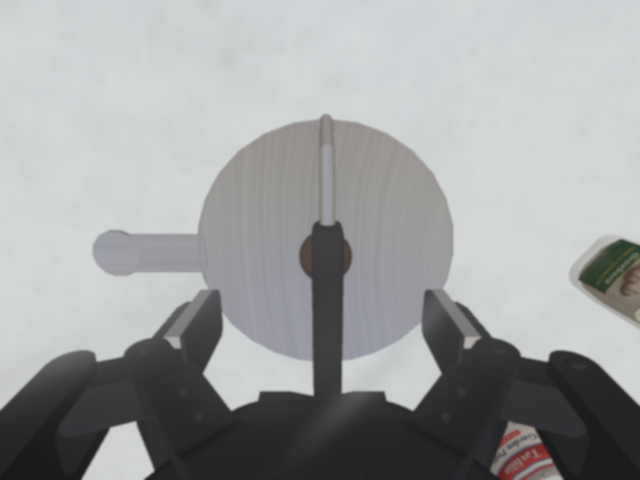

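The bar sits at x≈327.5, against a jaw midpoint of about 322 at the same depth. At roughly 2.5 px/mm that is about 2 mm, so I'll shift +x and then close gently.

```bash
python3 -m jog '[{"xyz":[0.1,0,0],"turn":[0,0,0],"fingers":-1},{"xyz":[0.2,0,0],"turn":[0,0,0],"fingers":-0.6},{"xyz":[0.2,0,0],"turn":[0,0,0],"fingers":-0.2},{"xyz":[0.2,0,0],"turn":[0,0,0],"fingers":0.1},{"xyz":[0.2,0,0],"turn":[0,0,0],"fingers":0.3},{"xyz":[0.2,0,0],"turn":[0,0,0],"fingers":0.4},{"xyz":[0.2,0,0],"turn":[0,0,0],"fingers":0.5},{"xyz":[0.2,0,0],"turn":[0,0,0],"fingers":0.55}]'
python3 - <<'E'
from h import *
c=arm.camera("wrist")
cv2.imwrite("pics/w4.png",c["image"])
E
```

```text
t: 5.45
tcp_pos: [0.4936, 0.0422, 0.0973]
eef_rot: [-180.0, -0.0, 13.9]
contact_force: [-0.7, -0.4, -0.2]
width: 0.226
```

View pics/w4.png

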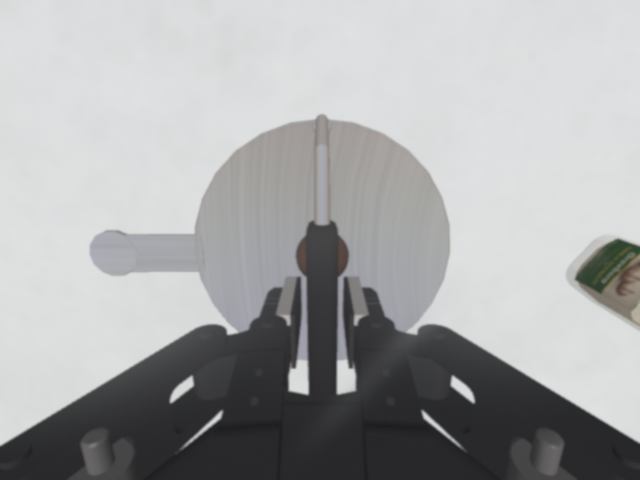

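The bar (307–337) is now centred between the pads (300 and 344). I'll close on it.

```bash
python3 -m jog '[{"xyz":[0,0,0],"turn":[0,0,0],"fingers":0.6},{"xyz":[0,0,0],"turn":[0,0,0],"fingers":0.65},{"xyz":[0,0,0],"turn":[0,0,0],"fingers":0.7},{"xyz":[0,0,0],"turn":[0,0,0],"fingers":0.75},{"xyz":[0,0,0],"turn":[0,0,0],"fingers":0.85},{"xyz":[0,0,0],"turn":[0,0,0],"fingers":1},{"xyz":[0,0,0],"turn":[0,0,0],"fingers":1},{"xyz":[0,0,0],"turn":[0,0,0],"fingers":1}]'
```

```text
t: 6.5
tcp_pos: [0.4937, 0.0422, 0.0975]
eef_rot: [-180.0, -0.0, 13.9]
contact_force: [-0.5, -0.5, 6.0]
width: 0.129
```

```bash
python3 -m jog '[{"xyz":[0,0,-0.1],"turn":[0,0,0],"fingers":1},{"xyz":[0,0,-0.3],"turn":[0,0,0],"fingers":1},{"xyz":[0,0,-0.6],"turn":[0,0,0],"fingers":1},{"xyz":[0,0,-1.0],"turn":[0,0,0],"fingers":1},{"xyz":[0,0,-1.4],"turn":[0,0,0],"fingers":1},{"xyz":[0,0,-1.7],"turn":[0,0,0],"fingers":1},{"xyz":[0,0,-1.9],"turn":[0,0,0],"fingers":1},{"xyz":[0,0,-2.0],"turn":[0,0,0],"fingers":1}]'
python3 - <<'E'
from h import *
c=arm.camera("wrist");cv2.imwrite("pics/w5.png",c["image"])
c=arm.camera("scene");cv2.imwrite("pics/s5.png",cv2.resize(c["image"][150:330,230:470],None,fx=3,fy=3))
E
python3 d.py 0.4937 0.0422 0.2475 13.9
```

```text
t: 7.5
tcp_pos: [0.4936, 0.0421, 0.1175]
eef_rot: [-180.0, -0.0, 13.9]
contact_force: [-0.2, -0.3, -4.0]
width: 0.13
t 7.6 tcp [0.4936 0.0422 0.1174] [-180.     -0.     13.92] q [ 15.7  20.  -32.8 119.6  15.4  44.4 -12.7]
xyz cm [ 1.000e-02 -0.000e+00 -1.301e+01] turn [-0.     -0.0001  0.0004]
```

View pics/w5.png

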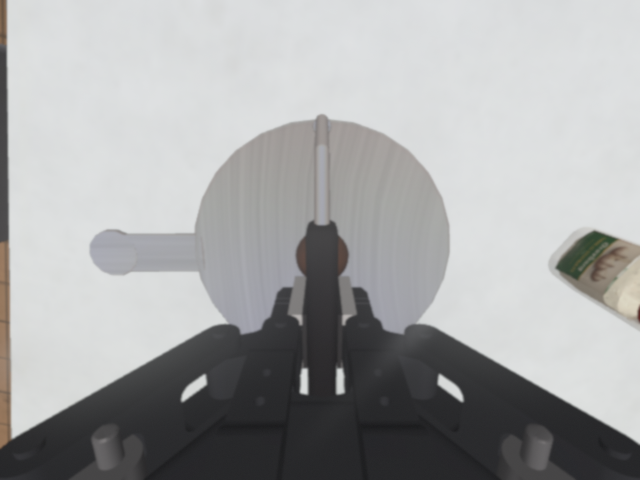

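View pics/s5.png

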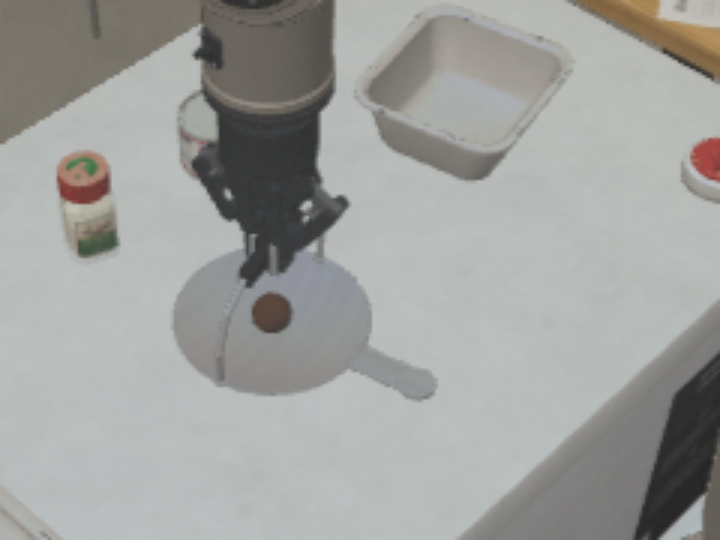

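The dish is 2 cm up, and in the wrist view its rim has not moved relative to the gripper, so it is level. The truffle is in the middle, at (322,256) in the wrist view and (271,313) in the crop. I'll continue the lift.

```bash
python3 -m jog '[{"xyz":[0,0,-0.2],"turn":[0,0,0],"fingers":1},{"xyz":[0,0,-0.6],"turn":[0,0,0],"fingers":1},{"xyz":[0,0,-1.2],"turn":[0,0,0],"fingers":1},{"xyz":[0,0,-2.0],"turn":[0,0,0],"fingers":1},{"xyz":[0,0,-3.0],"turn":[0,0,0],"fingers":1},{"xyz":[0,0,-4.0],"turn":[0,0,0],"fingers":1},{"xyz":[0,0,-5.0],"turn":[0,0,0],"fingers":1},{"xyz":[0,0,-6.0],"turn":[0,0,0],"fingers":1}]'
python3 -m jog '[{"xyz":[0,0,-1.0],"turn":[0,0,0],"fingers":1},{"xyz":[0,0,-2.0],"turn":[0,0,0],"fingers":1},{"xyz":[0,0,-3.0],"turn":[0,0,0],"fingers":1},{"xyz":[0,0,-4.0],"turn":[0,0,0],"fingers":1},{"xyz":[0,0,-5.0],"turn":[0,0,0],"fingers":1},{"xyz":[0,0,-5.8],"turn":[0,0,0],"fingers":1},{"xyz":[0,0,-6.4],"turn":[0,0,0],"fingers":1},{"xyz":[0,0,-6.7],"turn":[0,0,0],"fingers":1}]'
python3 - <<'E'
from h import *
c=arm.camera("scene");W=cloud(c);z=W[...,2];x,y=W[...,0],W[...,1];ok=c["z_map"]>0
t=ok&(abs(x-.54)<.18)&(abs(y-.38)<.12)&(z>.005)&(z<.03)
n,l,s,ct=cv2.connectedComponentsWithStats(t.astype(np.uint8));k=1+s[1:,4].argmax()
r=cv2.minAreaRect((W[l==k][:,:2]*1000).astype(np.float32));print("tray",r,s[k,4])
o=arm.get_obs();p=o["tcp_pos"][:2];d=np.array(r[0])/1000-p
print("bearing",np.degrees(np.arctan2(d[1],d[0])),"tcp",o["tcp_pos"].round(4),o["eef_rot"].round(2),"t",o["t"],o["joints"].round(1))
im=c["image"].astype(int);b=ok&(im[...,2]-im[...,0]>20)&(z>.15)&(z<.21)&(np.hypot(x-.49,y-.04)<.08);print("truffle",b.sum(),W[b].mean(0).round(3) if b.any() else 0)
E
```

```text
t: 8.6
tcp_pos: [0.4936, 0.0421, 0.1781]
eef_rot: [180.0, -0.0, 13.9]
contact_force: [-0.2, 0.8, -3.0]
width: 0.128
t: 9.6
tcp_pos: [0.4936, 0.0421, 0.2447]
eef_rot: [180.0, -0.0, 13.9]
contact_force: [0.6, 0.4, -2.8]
width: 0.131
tray ((542.6343994140625, 376.67291259765625), (264.5245361328125, 160.244140625), 1.876574993133545) 2288
bearing 81.68084624055949 tcp [0.4937 0.0422 0.2448] [ 1.800e+02 -2.000e-02  1.392e+01] t 9.65 [ 19.8  10.2 -35.5 112.7   6.9  59.2  -4.9]
truffle 106 [0.489 0.047 0.182]
```

```bash
python3 -m jog '[{"xyz":[0,0,0],"turn":[0,0,0.02],"fingers":1},{"xyz":[0,0,0],"turn":[0,0,0.06],"fingers":1},{"xyz":[0,0,0],"turn":[0,0,0.12],"fingers":1},{"xyz":[0,0,0],"turn":[0,0,0.2],"fingers":1},{"xyz":[0,0,0],"turn":[0,0,0.28],"fingers":1},{"xyz":[0,0,0],"turn":[0,0,0.36],"fingers":1},{"xyz":[0,0,0],"turn":[0,0,0.44],"fingers":1},{"xyz":[0,0,0],"turn":[0,0,0.52],"fingers":1}]'
python3 -m jog '[{"xyz":[0,0,0],"turn":[0,0,0.08],"fingers":1},{"xyz":[0,0,0],"turn":[0,0,0.16],"fingers":1},{"xyz":[0,0,0],"turn":[0,0,0.24],"fingers":1},{"xyz":[0,0,0],"turn":[0,0,0.32],"fingers":1},{"xyz":[0,0,0],"turn":[0,0,0.4],"fingers":1},{"xyz":[0,0,0],"turn":[0,0,0.48],"fingers":1},{"xyz":[0,0,0],"turn":[0,0,0.56],"fingers":1},{"xyz":[0,0,0],"turn":[0,0,0.64],"fingers":1}]'; python3 d.py 0.4937 0.0422 0.2448 -98
```

```text
t: 10.65
tcp_pos: [0.4935, 0.0422, 0.244]
eef_rot: [180.0, 0.0, -16.1]
contact_force: [-0.3, 0.2, -3.0]
width: 0.129
t: 11.65
tcp_pos: [0.4934, 0.0422, 0.244]
eef_rot: [180.0, 0.0, -52.7]
contact_force: [-1.2, -0.3, -3.2]
width: 0.127
t 11.65 tcp [0.4934 0.0422 0.244 ] [ 1.7998e+02  2.0000e-02 -5.2740e+01] q [ 13.1   9.4 -27.9 113.    5.1  58.8 -69.9]
xyz cm [ 0.01 -0.02 -0.08] turn [6.0e-04 2.0e-04 7.9e-01]
```

```bash
python3 -m jog '[{"xyz":[0,0,0],"turn":[0,0,0.08],"fingers":1},{"xyz":[0,0,0],"turn":[0,0,0.16],"fingers":1},{"xyz":[0,0,0],"turn":[0,0,0.24],"fingers":1},{"xyz":[0,0,0],"turn":[0,0,0.32],"fingers":1},{"xyz":[0,0,0],"turn":[0,0,0.4],"fingers":1},{"xyz":[0,0,0],"turn":[0,0,0.48],"fingers":1},{"xyz":[0,0,0],"turn":[0,0,0.55],"fingers":1},{"xyz":[0,0,0],"turn":[0,0,0.61],"fingers":1}]'
python3 -m jog '[{"xyz":[0,0,0],"turn":[0,0,0.05],"fingers":1},{"xyz":[0,0,0],"turn":[0,0,0.09],"fingers":1},{"xyz":[0,0,0],"turn":[0,0,0.12],"fingers":1},{"xyz":[0,0,0],"turn":[0,0,0.15],"fingers":1},{"xyz":[0,0,0],"turn":[0,0,0.17],"fingers":1},{"xyz":[0,0,0],"turn":[0,0,0.18],"fingers":1},{"xyz":[0,0,0],"turn":[0,0,0.183],"fingers":1},{"xyz":[0,0,0],"turn":[0,0,0.183],"fingers":1}]'; python3 d.py 0.4937 0.0422 0.2448 -98
python3 - <<'E'
from h import *
c=arm.camera("scene");cv2.imwrite("pics/s6.png",cv2.resize(c["image"][120:420,120:520],None,fx=2,fy=2))
cw=arm.camera("wrist");cv2.imwrite("pics/w6.png",cw["image"])
W=cloud(c);x,y,z=np.moveaxis(W,-1,0);ok=c["z_map"]>0
d=ok&(z>.14)&(z<.2)&(np.hypot(x-.49,y-.04)<.2)
Q=W[d];r=np.hypot(Q[:,0]-.492,Q[:,1]-.042);t=Q[(r>.1)&(r<.16)&(Q[:,1]>.1)];print("tongue n",len(t),t.mean(0).round(4))
print("bearing", np.degrees(np.arctan2(t[:,1].mean()-.042,t[:,0].mean()-.4925)))
W=cloud(cw);x,y,z=np.moveaxis(W,-1,0);ok=cw["z_map"]>0;r=np.hypot(x-.4925,y-.042)
for nm,mm in(("rim",(r>.074)&(r<.082)),("tongue",(r>.105)&(r<.145))):
    Q=W[ok&mm&(z>.13)&(z<.2)]
    a=np.c_[Q[:,:2]-[.4925,.042],np.ones(len(Q))];s=np.linalg.lstsq(a,Q[:,2],rcond=None)[0]
    print(nm,len(Q),Q.mean(0).round(4),"slope deg",np.degrees(s[:2]).round(2),s[2].round(4),"bearing",np.degrees(np.arctan2(Q[:,1].mean()-.042,Q[:,0].mean()-.4925)).round(1))
E
```

```text
t: 12.65
tcp_pos: [0.4934, 0.0422, 0.244]
eef_rot: [180.0, 0.0, -87.7]
contact_force: [-0.2, -0.2, -3.3]
width: 0.132
t: 13.65
tcp_pos: [0.4936, 0.0422, 0.2444]
eef_rot: [-180.0, 0.0, -98.0]
contact_force: [1.0, -0.2, -4.2]
width: 0.132
t 13.65 tcp [0.4936 0.0422 0.2444] [-180.      0.    -97.97] q [   8.9    8.9  -23.3  113.2    4.1   58.6 -114.2]
xyz cm [-0.   -0.01 -0.04] turn [-0.0001  0.0001  0.0006]
tongue n 229 [0.5048 0.1683 0.1665]
bearing 84.4341031706684
rim 7155 [0.5119 0.0395 0.1683] slope deg [ 0.36 -0.07] 0.1681 bearing -7.4
tongue 2515 [0.5078 0.1665 0.1689] slope deg [-0.58  1.12] 0.1666 bearing 83.0
```

View pics/s6.png

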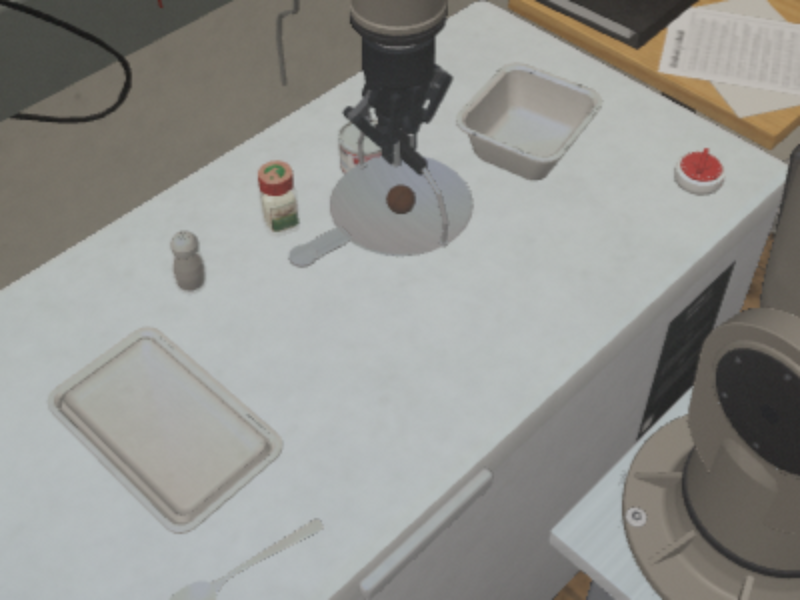

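View pics/w6.png

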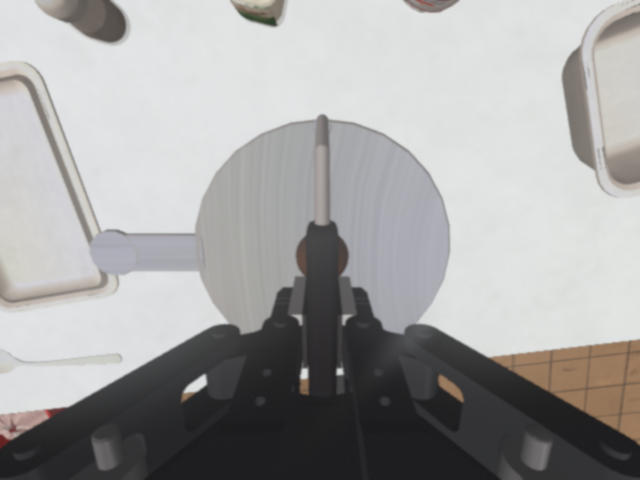

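The dish holds the same place in the wrist view, with its rim at 195–450 px, and the truffle is still at (322,256). The tongue aims at the tray, bearing about 82–84° against 82° to the tray centre. I'll hold for a second to settle, then hand in.

```bash
python3 -m jog '[{"xyz":[0,0,0],"turn":[0,0,0],"fingers":1},{"xyz":[0,0,0],"turn":[0,0,0],"fingers":1},{"xyz":[0,0,0],"turn":[0,0,0],"fingers":1},{"xyz":[0,0,0],"turn":[0,0,0],"fingers":1},{"xyz":[0,0,0],"turn":[0,0,0],"fingers":1},{"xyz":[0,0,0],"turn":[0,0,0],"fingers":1},{"xyz":[0,0,0],"turn":[0,0,0],"fingers":1},{"xyz":[0,0,0],"turn":[0,0,0],"fingers":1}]'
python3 -c "
from station import arm
print(arm.get_obs()['qd'].round(2)); print(arm.finish_job())"
```

```text
t: 14.75
tcp_pos: [0.4936, 0.0421, 0.2443]
eef_rot: [-180.0, 0.0, -98.0]
contact_force: [0.7, 0.6, -2.8]
width: 0.126
[ 0.01 -0.03  0.05  0.11  0.01  0.05 -0.04]
the job is handed in; nothing more can be done
None
```

I gripped the dish by its black bar and lifted it straight up about 14.7 cm. Then I turned it about 112° in the air so the tongue points at the tray on the left. I handed it in at about 14.8 s, still holding the dish up and steady.

**Position:** In the last checks the tool was within 1 mm of where it gripped the dish, measured sideways. The joints were practically still.

**Truffle and level:** The truffle was in the middle of the dish, in the same place in the wrist view as before the turn. A fit to the rim showed less than 0.4° of tilt. A fit to the tongue read about 1°, but that patch is small and noisy.

**Aim:** The tray centre bears about 82° from the dish. The tool yaw puts the tongue at 82.0°. Camera estimates were 83.0° (wrist) and 84.4° (scene), a disagreement of 1–2.5° within what I'd expect from the depth readings.

**Surroundings:** The things that show in the last pictures looked undisturbed. I judged this by eye rather than re-measuring them.

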